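Stack two keyed spacers on an arbor

TASK

Make up the spacer stack on the upright keyed arbor: thread the thick steel ring on first and push it down fully home on the shoulder, then thread the thin one on and push it home flat on top of the thick one. The key may stand at a somewhat different angle each time, so press a ring only lightly on top of the key and turn it until its keyway is felt to drop over the key; never force a ring down, and leave the other things on the bench where they are.

Things in the scene. Friction and masses are not known exactly. Their poses are not given: they have to be found in the camera images.
- stand_seat (a point): Point on the arbor's axis at the level of the shoulder that the stack sits on, 37 mm above the bench; z is up. The upright steel arbor above the shoulder is 23 mm in diameter and 52 mm tall; its top 6 mm taper to 15 mm. The arbor does not turn under the light forces of this job.
- key_level (a point): Point on the arbor's axis at the height of the top of its key, 38 mm above stand_seat, same axes. The key is a bar 5 mm wide that stands out to 17 mm from the axis and runs from here down to the shoulder. It points along this frame's -x turned about +z by an unmeasured angle, anywhere from 0.35 to 1.75 rad, the same for both rings.
- arbor_tip (a point): Top end of the arbor on its axis, 52 mm above stand_seat, same axes. The 14 mm of arbor above the key are plain and round, so a ring slides down to key_level and then rests on the key, unless its keyway is within about 0.1 rad of the key's angle.
- spacer_thick_mid (a point): Centre of the thick steel ring (half-way up its axis). 24 mm thick, about 0.26 kg, lying flat on the bench at the start. Bore 25.6 mm, outside 50 mm and fully round. z is up; the keyway in the bore lies towards its own -x, 8 mm wide, reaching 19.5 mm from the axis, right through the thickness.
- spacer_thin_mid (a point): Centre of the thin steel ring (half-way up its axis). 14 mm thick, about 0.15 kg, lying flat on the bench at the start. Bore 25.6 mm, outside 50 mm and fully round. z is up; the keyway in the bore lies towards its own -x, 8 mm wide, reaching 19.5 mm from the axis, right through the thickness.
- spacer_thick: The thick ring as a body; origin at the centre of its underside, axes as for its centre point.
- spacer_thin: The thin ring as a body; origin at the centre of its underside, axes as for its centre point.
- stand: The stand with its arbor, fixed to the bench: a dark steel plate 120 x 120 x 12 mm, on it a round pedestal 45 mm across (60 mm at its foot) whose top is the shoulder. Origin at the centre of the plate's underside, 37 mm below stand_seat, same axes.
- wax_pot: Bystander: round white pot with red cap, 61 mm across, 60 mm tall; origin at the centre of its underside. Not to be disturbed.
- tape_measure: Bystander: yellow and black tape measure, 43 x 85 x 65 mm, standing; origin at the centre of its underside. Not to be disturbed.
- wood_block: Bystander: hardwood block, 50 x 60 x 45 mm; origin at the centre of its underside. Not to be disturbed.
Not all that is in view belongs to the job. What is shaped like the spacer_thin but black or orange is not meant. What is shaped like the stand but green or pink is not meant.

How it is judged:
By the outcome, as a careful person would: the job done as asked, in the order asked, and still so for the second after the job is handed in, with the robot touching nothing.
It also fails if it takes over 61 s, if anything falls off the work surface, if the arm or the gripper's body presses on something with over 40 N, if the wrist force passes 120 N, or if a joint passes its speed limit or range.

ROBOT

A 6-joint arm with a two-finger parallel gripper is mounted at the origin on the work surface; the furniture and walls round the work are solid. World frame = base frame: x ahead of the robot, y to its left, z up, the work surface at z = 0. Lengths are in m, angles in rad, forces in N, time in s.
With the tool pointing down it reaches from about 0.275 to 1 m from the base axis. Payload 8.4 kg.
Tool frame: the origin (TCP) lies midway between the tips of the shut fingers; the grasp point (between the pads) lies 19 mm behind it; z points along the fingers, y is the line along which they close (so a half turn about z gives the same grasp; the last joint's range is limited). The gripper opens to 85 mm and grips with 20 to 120 N. Pads are 22 mm wide; open, the fingers measure 114 mm over their backs; the gripper's body (76 mm by 85 mm) begins 54 mm behind the grasp point. The pads swing forward as they close: fully open they stand 13 mm farther back than shut.
Start: joints at [1.181, 0.353, 1.633, -0, 1.155, -0.002], TCP at [0.236, 0.579, 0.231] pointing down, gripper open.
Joint ranges: [-2.63, 2.63], [-0.92, 2.1], [0.06, 2.66], [-1.3, 4.44], [0, 2.69], [-3.02, 3.02]. Speed limits (rad/s): [2.22, 2.22, 2.79, 3.14, 3.14, 3.14].

INTERFACE

Orientations are given as a rotation vector (axis times angle).
In Python, from workcell import arm gives the robot as it stands.
- The arm moves only by the tool servo_tool, never from a script. Its argument "steps" is text: rows parted by semicolons, each of 5 numbers parted by spaces: the shift along the tool's x, y, z in mm, then the turn about the tool's z in degrees, then the closure, from -1 (fully open) to 1 (shut), so that 0 is half open. In form: tx ty tz turn claw; .... A call has 1 to 10 rows; each row shifts and turns the commanded pose from where the row before left it, along the tool's axes as they then stand; what a row does not reach is not made up. A row lasts 1/8 s, in which the tool goes at most 62.5 mm and 10.7 degrees, less where a joint would pass 70% of its speed; a pose out of reach is approached as far as the arm can. A call is refused whole if a number of a shift passes 62.5 or a number of a turn 10.7, either way. A call with a gripper value outside its range is refused whole. The fingers move at their own pace and stop on an object; "grip_force" is the grip in N (left out, the last holds). Time passes only in rows, so rows that do not move let the fingers close. It gives the time, the measured TCP pose, the force, the opening and the grip force at its end, in the units of the state.
- arm.state(): the state, without advancing time (a new reading comes with each control period).
- arm.capture(name): name is "scene" or "top" or "wrist"; returns (picture, depth): 384x512x3 uint8, red, green, blue; 384x512 float32, m along the optical axis (not along the pixel's ray), 0 where there is no reading.
- arm.camera_params(name): a dict with "intrinsics" (3x3 intrinsics, pixels), "dist_coeffs" ([k1, k2, p1, p2, k3] as OpenCV has them; the pictures are not rectified), "T" (4x4, takes a point from camera to world coordinates). Camera axes: x right, y down, z forward; pixel columns grow to the right and rows downward; lengths in m; the calibration is good to about 2 mm. A picture is of the moment at which its call begins: read the wrist's pose just before it. camera_params takes no time and is no camera call; for the wrist camera it gives the pose at the moment of the call.
- arm.finish_job(): hands the job in; it is judged then, once.
The state is a dict: "time_s": time; "joint_positions": joint angles; "qvel": joint speeds; "tau": joint torques, N m; "position": TCP position; "eef_rot": TCP orientation; "force": force on the tool from outside, world axes, zero at the start; "ft_torque": the same for the moment, N m; "width": opening from 0.0 (shut) to 1.0 (fully open); "grasp_force": force on a finger pad.
Only numpy, scipy, OpenCV 4.12 (cv2) and the standard library are available. Lean on these libraries where they do the work, as an engineer would, in place of code of your own. Each camera call takes 0.05 s, during which the arm holds its last target. There are 200 camera calls.

## Working session

There is one attempt and no reset: what is moved stays moved. The work goes in short steps, Python scripts to look and compute and a tool call to move; the robot and the scene stay as the last step left them, time stands still between calls to the robot, and variables do not carry over. Pictures are saved under pics/ and viewed, at most 10 in all, crops included, and the job is handed in when it is done.

Besides the shell and the picture viewer there is one more tool, called after "Call:" as name(argument=value, ...) on one line, values as JSON. servo_tool: Moves the arm, as the interface text tells. Its arguments: {"type":"object","properties":{"steps":{"type":"string"},"grip_force":{"type":"number"}},"required":["steps"]}

```bash
ls; mkdir -p pics
python3 - <<'E'
from workcell import arm
import cv2,numpy as np,pickle
d={}
for n in("scene","top"):
    p=arm.camera_params(n); im,z=arm.capture(n); d[n]=(im,z,p); cv2.imwrite(f"pics/{n}0.png",im[:,:,::-1])
    print(n,np.round(p["T"],3).tolist(),np.round(p["intrinsics"],1).tolist(),p["dist_coeffs"])
pickle.dump(d,open("d0.pkl","wb"))
s=arm.state();print(s)
E
```

```text
pics
scene [[0.863, -0.366, 0.348, 0.178], [-0.505, -0.602, 0.619, -0.574], [-0.017, -0.709, -0.705, 0.791], [0.0, 0.0, 0.0, 1.0]] [[353.4, 0.0, 255.5], [0.0, 353.4, 199.4], [0.0, 0.0, 1.0]] [-0.04142403  0.          0.          0.          0.        ]
top [[-0.012, -0.997, 0.082, 0.409], [-1.0, 0.013, 0.018, 0.026], [-0.019, -0.081, -0.997, 1.448], [0.0, 0.0, 0.0, 1.0]] [[485.7, 0.0, 253.7], [0.0, 485.7, 193.9], [0.0, 0.0, 1.0]] [-0.01909829  0.          0.          0.          0.        ]
{'time_s': 0.1, 'joint_positions': array([ 1.18059336e+00,  3.53573761e-01,  1.63407501e+00,  7.90721054e-06,
        1.15517293e+00, -2.39466804e-03]), 'qvel': array([ 0.00164581, -0.00149226, -0.00166962,  0.00097886, -0.00228982,
       -0.00122856]), 'tau': array([-7.56037734e-04, -6.06353903e+01, -3.42820036e+01, -2.62663593e-05,
        3.94618866e-03,  2.53595613e-05]), 'position': array([0.23618246, 0.57819492, 0.23063342]), 'eef_rot': array([-6.05314950e-01, -3.08247367e+00,  1.89114844e-03]), 'force': array([ 0.10419722,  0.29838865, -0.01887045]), 'ft_torque': array([0.06192741, 0.01354839, 0.0245162 ]), 'grasp_force': 0.0, 'width': 0.9999248944060313}
```

View pics/scene0.png

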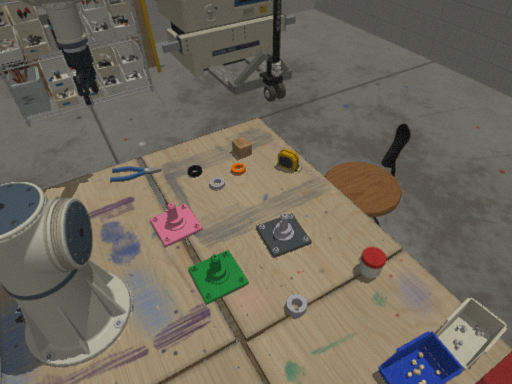

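View pics/top0.png

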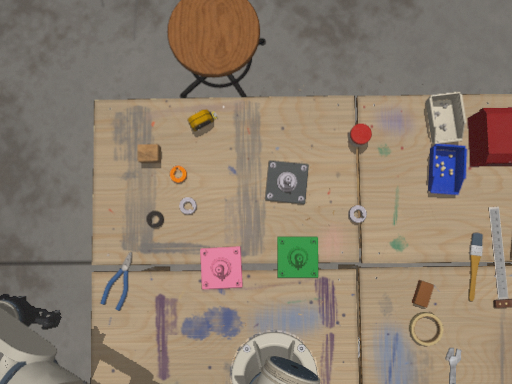

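The dark stand is at top-view px (288,182), the thick ring at (358,214) and the thin ring at (188,206). The green and pink stands and the black and orange rings are decoys.

```bash
cat > h.py <<'E'
import cv2,numpy as np
from scipy.spatial.transform import Rotation as R
def ray(p,uv,z):
    K=p["intrinsics"];D=np.array(p["dist_coeffs"]);T=p["T"]
    q=cv2.undistortPoints(np.array(uv,float).reshape(-1,1,2),K,D).reshape(-1,2)
    d=np.c_[q,np.ones(len(q))]@T[:3,:3].T;o=T[:3,3]
    return o+d*((z-o[2])/d[:,2])[:,None]
def proj(p,X):
    Ti=np.linalg.inv(p["T"])
    return cv2.projectPoints(np.array(X,float).reshape(-1,1,3),cv2.Rodrigues(Ti[:3,:3])[0],Ti[:3,3],p["intrinsics"],np.array(p["dist_coeffs"]))[0].reshape(-1,2)
E
python3 - <<'E'
from h import *
import pickle
d=pickle.load(open("d0.pkl","rb"))
im,z,p=d["top"]
hsv=cv2.cvtColor(im,cv2.COLOR_RGB2HSV)
for nm,c,h in(("thick",(358,214),.024),("thin",(188,206),.014)):
    x,y=c;w=18
    m=(hsv[y-w:y+w,x-w:x+w,1]<45).astype(np.uint8)
    n,l,st,ce=cv2.connectedComponentsWithStats(m)
    for i in range(1,n):
        if st[i,4]>60:
            cs,_=cv2.findContours((l==i).astype(np.uint8),0,2);cc,r=cv2.minEnclosingCircle(cs[0])
            print(nm,st[i],r,ray(p,[[cc[0]+x-w,cc[1]+y-w]],h))
m=((hsv[:,:,2]<95)&(hsv[:,:,1]<60)).astype(np.uint8)
s=np.zeros_like(m);s[150:212,255:320]=m[150:212,255:320]
cs,_=cv2.findContours(s,0,2);c=max(cs,key=cv2.contourArea);r=cv2.minAreaRect(c);print(r)
P=ray(p,cv2.boxPoints(r),.012);print(P,P.mean(0),np.linalg.norm(np.diff(P,axis=0),axis=1))
e=P[1]-P[0];print(np.degrees(np.arctan2(e[1],e[0])))
print("wrist",arm.camera_params("wrist") if 0 else "")
cv2.imwrite("pics/cr.png",cv2.resize(np.hstack([im[140:230,240:330],im[184:274-30,313:403][:, :] if 0 else im[170:260,313:403]])[:,:,::-1],None,fx=4,fy=4))
E
python3 -c "
from workcell import arm;import numpy as np
p=arm.camera_params('wrist');s=arm.state();print(p['intrinsics'],p['dist_coeffs'])
from scipy.spatial.transform import Rotation as R
T=np.eye(4);T[:3,:3]=R.from_rotvec(s['eef_rot']).as_matrix();T[:3,3]=s['position'];print(np.round(T,3));print(np.round(np.linalg.inv(T)@p['T'],4))"
```

```text
thick [  9   9  18  18 211] 9.02737808227539 [[ 0.464227   -0.25035251  0.024     ]]
thin [  9   9  18  18 190] 8.690966606140137 [[0.49556847 0.24865887 0.014     ]]
((286.7871398925781, 182.12872314453125), (39.403472900390625, 39.50297546386719), 5.710593223571777)
[[ 0.50900263  0.01797571  0.012     ]
 [ 0.62634893  0.00461588  0.012     ]
 [ 0.61286202 -0.11187523  0.012     ]
 [ 0.49583503 -0.09778132  0.012     ]] [ 0.56101215 -0.04676624  0.012     ] [0.11810435 0.11726924 0.11787261]
-6.495136455638442
wrist 
[[291.12685477   0.         256.4194736 ]
 [  0.         291.12685477 197.38239895]
 [  0.           0.           1.        ]] [-0.04238213  0.          0.          0.          0.        ]
[[-0.926  0.378 -0.     0.236]
 [ 0.378  0.926 -0.001  0.578]
 [ 0.    -0.001 -1.     0.231]
 [ 0.     0.     0.     1.   ]]
[[-2.200e-03 -9.448e-01 -3.278e-01  8.470e-02]
 [ 1.000e+00 -2.000e-03 -1.100e-03  1.500e-03]
 [ 3.000e-04 -3.278e-01  9.448e-01 -1.424e-01]
 [ 0.000e+00  0.000e+00  0.000e+00  1.000e+00]]
```

```bash
cat >> h.py <<'E'
def pose(s):
    M=R.from_rotvec(s["eef_rot"]).as_matrix();return np.array(s["position"]),np.degrees(np.arctan2(M[1,0],M[0,0])),M
def plan(s,tgt,yaw,n,claw=-1,turn_n=None):
    "rows from the present pose to tgt (m) and tool-x azimuth yaw (deg), tool down"
    p,y,_=pose(s);t=(np.array(tgt)-p)*1e3/n;dy=((yaw-y+180)%360-180)/n;out=[]
    for i in range(n):
        a=np.radians(y+i*dy)
        out.append("%.1f %.1f %.1f %.1f %g"%(t[0]*np.cos(a)+t[1]*np.sin(a),t[0]*np.sin(a)-t[1]*np.cos(a),-t[2],-dy,claw))
    for i in range(0,n,10):print("; ".join(out[i:i+10]))
E
python3 -c "
from h import *;from workcell import arm
plan(arm.state(),[.561,-.047,.23],85,16)"
```

```text
-33.6 -28.5 0.0 4.5 -1; -35.7 -25.7 0.0 4.5 -1; -37.7 -22.8 0.0 4.5 -1; -39.3 -19.8 0.0 4.5 -1; -40.8 -16.6 0.0 4.5 -1; -42.0 -13.3 0.0 4.5 -1; -42.9 -9.9 0.0 4.5 -1; -43.6 -6.5 0.0 4.5 -1; -43.9 -3.0 0.0 4.5 -1; -44.0 0.5 0.0 4.5 -1
-43.9 4.0 0.0 4.5 -1; -43.4 7.4 0.0 4.5 -1; -42.7 10.8 0.0 4.5 -1; -41.7 14.2 0.0 4.5 -1; -40.4 17.5 0.0 4.5 -1; -38.9 20.6 0.0 4.5 -1
```

Call:
servo_tool(steps="-33.6 -28.5 0 4.5 -1; -35.7 -25.7 0 4.5 -1; -37.7 -22.8 0 4.5 -1; -39.3 -19.8 0 4.5 -1; -40.8 -16.6 0 4.5 -1; -42 -13.3 0 4.5 -1; -42.9 -9.9 0 4.5 -1; -43.6 -6.5 0 4.5 -1; -43.9 -3 0 4.5 -1; -44 0.5 0 4.5 -1")

```text
time_s: 1.35
position: [0.4413, 0.1873, 0.2312]
eef_rot: [-1.742, -2.614, 0.0]
force: [-0.0, 0.5, -0.8]
width: 1.004
grasp_force: 0.0
```

Call:
servo_tool(steps="-43.9 4 0 4.5 -1; -43.4 7.4 0 4.5 -1; -42.7 10.8 0 4.5 -1; -41.7 14.2 0 4.5 -1; -40.4 17.5 0 4.5 -1; -38.9 20.6 0 4.5 -1; 0 0 0 0 -1; 0 0 0 0 -1")

```text
time_s: 2.35
position: [0.5646, -0.0442, 0.2308]
eef_rot: [-2.301, -2.138, 0.001]
force: [0.2, -0.3, 0.1]
width: 1.001
grasp_force: 0.0
```

Run:
```python
from h import *;from workcell import arm
import pickle
s=arm.state();p=arm.camera_params("wrist");im,z=arm.capture("wrist")
pickle.dump((im,z,p),open("w1.pkl","wb"))
print(s["time_s"],s["joint_positions"],pose(s)[:2])
c=proj(p,[[.561,-.047,.075]])[0];print(c)
x,y=np.round(c).astype(int);cv2.imwrite("pics/w1.png",cv2.resize(im[max(0,y-90):y+90,max(0,x-100):x+100,::-1],None,fx=3.3,fy=3.3,interpolation=2))
plan(s,[.464,-.25,.13],61,8)
```

```text
2.35 [-8.09570903e-02  2.63601812e-01  1.76033942e+00  3.47464613e-04
  1.11901110e+00 -7.63441392e-03] (array([ 0.5646346 , -0.04419889,  0.23077885]), np.float64(85.7902039790364))
[253.23475131 184.66593807]
-26.6 -10.7 12.6 3.1 -1; -27.1 -9.2 12.6 3.1 -1; -27.6 -7.7 12.6 3.1 -1; -28.0 -6.2 12.6 3.1 -1; -28.2 -4.7 12.6 3.1 -1; -28.5 -3.2 12.6 3.1 -1; -28.6 -1.6 12.6 3.1 -1; -28.6 -0.1 12.6 3.1 -1
```

View pics/w1.png

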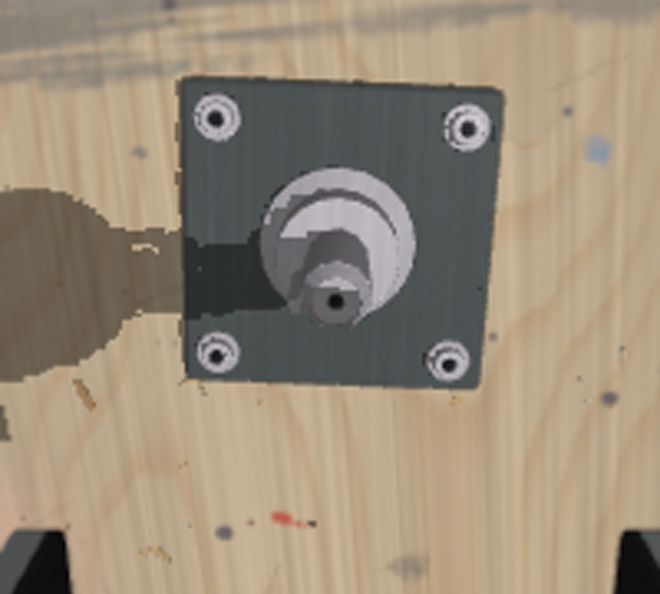

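Run:
```python
from h import *
import pickle
im,z,p=pickle.load(open("w1.pkl","rb"))
v,u=np.mgrid[130:240,200:310];uv=np.c_[u.ravel(),v.ravel()].astype(float)
q=cv2.undistortPoints(uv.reshape(-1,1,2),p["intrinsics"],np.array(p["dist_coeffs"])).reshape(-1,2)
d=z[130:240,200:310].ravel()
P=(np.c_[q,np.ones(len(q))]*d[:,None])@p["T"][:3,:3].T+p["T"][:3,3]
tip=ray(p,[[254.5,186.5]],.089)[0];print("tip",tip, P[:,2].max())
t=P[(P[:,2]>.086)];print("top pts",len(t),t.mean(0) if len(t) else 0)
sh=P[(P[:,2]>.034)&(P[:,2]<.040)];(c,r)=cv2.minEnclosingCircle(sh[:,:2].astype(np.float32)*1000);print("shoulder",len(sh),c,r)
k=P[(P[:,2]>.066)&(P[:,2]<.079)]
ax=tip
for a in k: 
    e=a[:2]-ax[:2];r=np.hypot(*e)*1e3
    if r>9: print("%.1f %.0f z%.0f"%(r,np.degrees(np.arctan2(e[1],e[0])),a[2]*1e3),end=" | ")
g=im[160:215,225:285]
cv2.imwrite("pics/w1b.png",cv2.resize(cv2.convertScaleAbs(g[:,:,::-1],alpha=1.2),None,fx=10,fy=10,interpolation=2))
```

```text
tip [ 0.56263715 -0.04488074  0.089     ] 0.3732664200110631
top pts 274 [ 0.56375082 -0.03259917  0.12475777]
shoulder 577 (562.58056640625, -43.96651077270508) 22.401695251464844
11.7 84 z66 | 11.9 79 z67 | 11.8 111 z67 | 11.9 105 z69 | 11.6 100 z69 | 11.8 94 z71 | 11.7 89 z71 | 12.1 84 z72 | 12.3 79 z73 | 11.7 73 z70 | 11.6 67 z68 | 11.7 62 z67 | 11.7 117 z68 | 12.2 109 z73 | 11.8 105 z73 | 11.5 99 z73 | 11.4 94 z73 | 11.8 89 z76 | 11.8 84 z75 | 12.5 79 z78 | 11.7 73 z74 | 11.7 68 z73 | 11.6 62 z71 | 11.6 56 z68 | 11.4 124 z69 | 11.8 116 z74 | 11.8 110 z76 | 11.6 105 z77 | 11.6 99 z78 | 11.7 94 z79 | 11.3 89 z78 | 11.7 68 z77 | 11.5 62 z75 | 11.7 57 z74 | 11.8 51 z71 | 11.5 42 z66 | 11.9 138 z66 | 11.7 130 z71 | 11.6 123 z74 | 11.9 115 z78 | 11.7 56 z78 | 11.6 50 z75 | 11.5 42 z71 | 11.6 139 z70 | 11.9 128 z77 | 11.4 123 z78 | 11.5 50 z78 | 11.6 43 z75 | 11.3 33 z69 | 11.9 135 z77 | 11.3 34 z74 | 11.5 24 z68 | 11.4 152 z69 | 11.4 35 z79 | 11.4 25 z72 | 11.5 147 z76 | 11.6 27 z78 | 11.6 164 z73 | 11.5 163 z78 | 11.2 -3 z69 | 13.0 -173 z68 | 15.4 -171 z68 | 14.0 -172 z70 | 12.7 -174 z73 | 16.4 -170 z70 | 15.1 -171 z73 | 13.9 -172 z74 | 12.7 -173 z75 | 16.1 -171 z75 | 15.1 -170 z75 | 14.2 -167 z73 | 13.0 -168 z75 | 16.5 -166 z74 | 15.4 -166 z75 | 14.5 -164 z74 | 13.3 -163 z75 | 12.4 -161 z75 | 15.8 -162 z75 | 14.8 -160 z75 | 13.9 -158 z75 | 12.9 -156 z75 | 16.4 -158 z74 | 15.1 -158 z76 | 14.4 -154 z75 | 13.3 -153 z76 |
```

View pics/w1b.png

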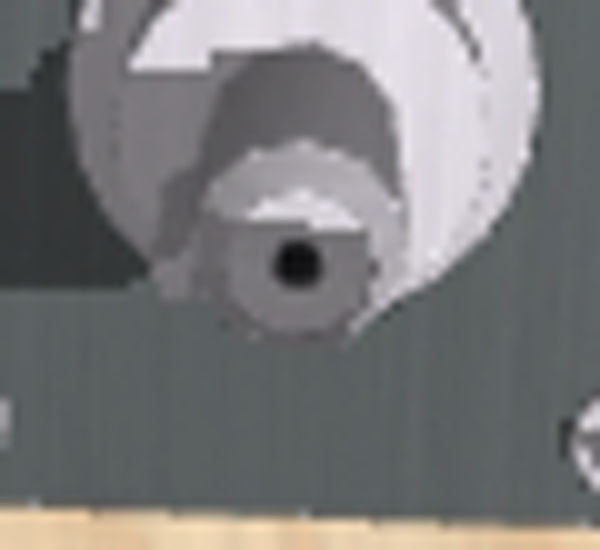

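Arbor tip is at crop px (297,262), and the depth points show the key pointing at about -163° in world, with the axis at about (0.5626, -0.0445). Next I look at the thick ring.

Call:
servo_tool(steps="-26.6 -10.7 11 3.1 -1; -27.1 -9.2 11 3.1 -1; -27.6 -7.7 11 3.1 -1; -28 -6.2 11 3.1 -1; -28.2 -4.7 11 3.1 -1; -28.5 -3.2 11 3.1 -1; -28.6 -1.6 11 3.1 -1; -28.6 -0.1 11 3.1 -1; 0 0 0 0 -1; 0 0 0 0 -1")

```text
time_s: 3.65
position: [0.4649, -0.2493, 0.1436]
eef_rot: [-2.706, -1.596, -0.001]
force: [-0.1, -0.1, -0.1]
width: 0.999
grasp_force: 0.0
```

```bash
cat >> h.py <<'E'
def cloud(z,p):
    v,u=np.mgrid[0:384,0:512]
    q=cv2.undistortPoints(np.c_[u.ravel(),v.ravel()].astype(float).reshape(-1,1,2),p["intrinsics"],np.array(p["dist_coeffs"])).reshape(-1,2)
    d=z.ravel();P=(np.c_[q,np.ones(len(q))]*d[:,None])@p["T"][:3,:3].T+p["T"][:3,3];P[d<=0]=9
    return P
def ringfit(P,zt,near,rad=.035):
    "centre and keyway azimuth of ring whose top face is at zt"
    m=(abs(P[:,2]-zt)<.002)&(np.hypot(*(P[:,:2]-near).T)<rad);T=P[m][:,:2]*1e3
    c,r=cv2.minEnclosingCircle(T.astype(np.float32));c=np.array(c)
    e=T-c;ra=np.hypot(*e.T);az=np.degrees(np.arctan2(e[:,1],e[:,0]))
    b=[(a,((abs((az-a+180)%360-180)<4)&(ra>13.8)&(ra<19)).sum()) for a in range(-180,180,4)]
    mn=np.array([n for _,n in b]);md=np.median(mn)
    w=np.clip(md*.7-mn,0,None);kz=np.degrees(np.angle((w*np.exp(1j*np.radians([a for a,_ in b]))).sum()))
    print("ring",len(T),"c",c.round(1),"r %.1f"%r,"keyway %.0f"%kz,"low bins",[b[i] for i in np.where(mn<.5*md)[0]],"zmed",np.median(P[m][:,2]).round(4))
    return c/1e3,kz
E
python3 - <<'E'
from h import *;from workcell import arm
s=arm.state();p=arm.camera_params("wrist");im,z=arm.capture("wrist")
print(s["time_s"],s["joint_positions"].round(3),pose(s)[:2])
c,k=ringfit(cloud(z,p),.024,[.464,-.25])
cv2.imwrite("pics/w2.png",im[:,:,::-1])
E
```

```text
3.65 [-0.495  0.309  1.921  0.     0.912  0.009] (array([ 0.464932  , -0.24929308,  0.14360616]), np.float64(61.06736943242772))
ring 1476 c [ 464.7 -249.9] r 25.1 keyway -126 low bins [(-140, np.int64(5)), (-136, np.int64(1)), (-132, np.int64(0)), (-128, np.int64(0)), (-124, np.int64(0)), (-120, np.int64(0)), (-116, np.int64(2))] zmed 0.0238
```

View pics/w2.png

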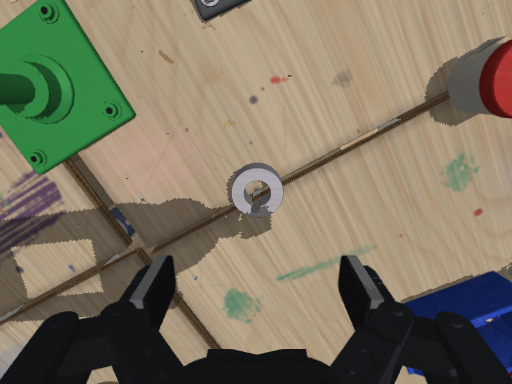

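Thick ring at px (256,190), keyway at about -127°. I'll grasp it now.

Call:
servo_tool(steps="0.3 0.3 40 0 -1; 0.3 0.2 40 0 -1; 0 0 30 0 -1; 0 0 18 0 -1; 0 0 10 0 -1; 0 0 0 0 -1; 0 0 0 0 1; 0 0 0 0 1; 0 0 0 0 1; 0 0 0 0 1", grip_force=40)

```text
time_s: 4.95
position: [0.4657, -0.2503, 0.0064]
eef_rot: [2.706, 1.593, 0.001]
force: [-1.7, 1.1, 8.9]
width: 0.57
grasp_force: 40.3
```

Call:
servo_tool(steps="0 0 0 0 1; 0 0 0 0 1; 0 0 -20 0 1; 0 0 -40 0 1; 0 0 -60 0 1; 0 0 -60 0 1; 0 0 0 0 1; 0 0 0 0 1")

```text
time_s: 5.95
position: [0.4646, -0.2497, 0.1848]
eef_rot: [-2.707, -1.594, 0.0]
force: [-0.3, 1.7, -3.3]
width: 0.568
grasp_force: 43.3
```

```bash
cat >> h.py <<'E'
def inhand(arm,h):
    s=arm.state();p=arm.camera_params("wrist");im,z=arm.capture("wrist");P=cloud(z,p)
    t,y,M=pose(s)
    m=(np.hypot(*(P[:,:2]-t[:2]).T)<.03)&(P[:,2]<t[2]+.04)&(P[:,2]>t[2]-.02);hst,e=np.histogram(P[m][:,2]-t[2],30,(-.02,.04));zt=e[hst.argmax()]+.001+t[2]
    print(s["time_s"],"ring top over TCP mm",(zt-t[2])*1e3)
    c,k=ringfit(P,zt,t[:2],.028)
    d=M[:2,:2].T@(c-t[:2])*1e3;print("tcp",t.round(4),"yaw %.1f"%y,"ring in tool xy mm",d.round(1),"keyway-yaw %.1f"%(k-y),"j6",s["joint_positions"][5],"w",s["width"],"F",s["force"].round(1))
    return s,P,d,k-y,im
E
python3 - <<'E'
from h import *;from workcell import arm
s,P,d,ky,im=inhand(arm,.024)
E
```

```text
5.95 ring top over TCP mm 17.000000000000014
ring 4897 c [ 465.5 -248.1] r 27.2 keyway -127 low bins [(-140, np.int64(13)), (-136, np.int64(1)), (-132, np.int64(0)), (-128, np.int64(0)), (-124, np.int64(0)), (-120, np.int64(0)), (-116, np.int64(6))] zmed 0.2021
tcp [ 0.4646 -0.2497  0.1848] yaw 61.0 ring in tool xy mm [ 1.8 -0. ] keyway-yaw -188.1 j6 0.010539479692017205 w 0.5683601551533132 F [-0.3  1.7 -3.3]
```

Run:
```python
from h import *;from workcell import arm
plan(arm.state(),[.4856,-.0805,.185],24.6,6,1)
```

```text
26.4 -10.5 -0.2 6.1 1; 25.1 -13.3 -0.2 6.1 1; 23.6 -15.8 -0.2 6.1 1; 21.7 -18.2 -0.2 6.1 1; 19.7 -20.4 -0.2 6.1 1; 17.4 -22.4 -0.2 6.1 1
```

Call:
servo_tool(steps="26.4 -10.5 0 6.1 1; 25.1 -13.3 0 6.1 1; 23.6 -15.8 0 6.1 1; 21.7 -18.2 0 6.1 1; 19.7 -20.4 0 6.1 1; 17.4 -22.4 0 6.1 1; 0 0 0 0 1; 0 0 0 0 1")

```text
time_s: 7.0
position: [0.4862, -0.0812, 0.184]
eef_rot: [-3.069, -0.666, 0.004]
force: [-0.2, -1.3, -2.0]
width: 0.57
grasp_force: 43.2
```

```bash
cat >> h.py <<'E'
from scipy.optimize import least_squares
def circ(T):
    f=least_squares(lambda x:np.hypot(T[:,0]-x[0],T[:,1]-x[1])-x[2],[*T.mean(0),12],loss="soft_l1",f_scale=.3);return f.x
def arbor(P,ax):
    ax=np.array(ax)
    e=(P[:,:2]-ax)*1e3;r=np.hypot(*e.T);zz=P[:,2]*1e3
    m=(r<10)&(zz>86)&(zz<91);print("top n",m.sum(),"z",np.median(zz[m]),"enclosing",cv2.minEnclosingCircle((P[m][:,:2]*1e3).astype(np.float32)))
    m=(r<15)&(zz>64)&(zz<82);m&=(r<13.5)
    if m.sum()>20:print("shaft fit",m.sum(),circ(P[m][:,:2]*1e3).round(2))
    m=(r>12.6)&(r<18)&(zz>72)&(zz<79);k=np.degrees(np.angle((e[m]@[1,1j])))
    if m.sum():
        o=e[m].mean(0);print("key n",m.sum(),"mean az %.1f"%np.degrees(np.arctan2(o[1],o[0])),"range",k.min().round(),k.max().round())
def bore(P,d,t,M,zt):
    "bore centre in hand, tool xy mm: nearest top-face points per azimuth"
    L=(P-t)@M*1e3
    T=L[(abs(L[:,2]+zt)<2)&(np.hypot(*L[:,:2].T)<23)][:,:2]
    for _ in range(3):
        e=T-d;az=np.degrees(np.arctan2(e[:,1],e[:,0]));r=np.hypot(*e.T);pts=[]
        for a in range(-180,180,6):
            m=abs(az-a)<=3
            if m.sum()>3 and r[m].min()<14.5 and r[m].min()>10:pts.append(T[m][r[m].argmin()])
        f=circ(np.array(pts));d=f[:2]
    print("bore in tool",f.round(2),len(pts));return d
E
python3 - <<'E'
from h import *;from workcell import arm
s,P,d,ky,im=inhand(arm,.024);t,y,M=pose(s)
bore(P,d,t,M,17.5);arbor(P,[.5626,-.0445])
cv2.imwrite("pics/w3.png",im[:,:,::-1])
E
```

```text
7.0 ring top over TCP mm 17.000000000000014
ring 4909 c [487.3 -80.7] r 27.6 keyway -167 low bins [(-180, np.int64(14)), (-176, np.int64(1)), (-172, np.int64(0)), (-168, np.int64(0)), (-164, np.int64(0)), (-160, np.int64(0)), (-156, np.int64(3))] zmed 0.2013
tcp [ 0.4862 -0.0812  0.184 ] yaw 24.5 ring in tool xy mm [ 1.2 -0.1] keyway-yaw -191.4 j6 0.9752438157605149 w 0.5700542315678138 F [-0.2 -1.3 -2. ]
bore in tool [-0.22 -1.07 12.71] 55
top n 431 z 88.4180588228882 enclosing ((563.1513671875, -44.149436950683594), 9.751813888549805)
shaft fit 22 [561.65 -44.33  11.46]
key n 30 mean az -159.4 range -169.0 -151.0
```

View pics/w3.png

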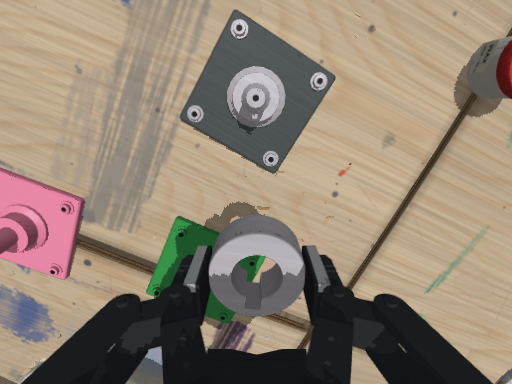

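```bash
cat >> h.py <<'E'
def axis(P,im,p,g=(.5627,-.0443)):
    e=(P[:,:2]-np.array(g))*1e3;r=np.hypot(*e.T);zz=P[:,2]*1e3
    for lo,hi in((87.6,91),(82,91),(35,39)):
        m=(zz>lo)&(zz<hi)&(r<26);Q=P[m][:,:2]*1e3
        h=cv2.convexHull(Q.astype(np.float32))[:,0];print((lo,hi),m.sum(),"hull fit",circ(h).round(2),"encl",np.round(cv2.minEnclosingCircle(h)[0],2))
    c=proj(p,[[*g,.089]])[0];x,y=np.round(c).astype(int)
    G=cv2.cvtColor(im,cv2.COLOR_RGB2GRAY)[y-5:y+6,x-5:x+6].astype(float);w=np.clip(G.min()+35-G,0,None)
    v,u=np.mgrid[y-5:y+6,x-5:x+6];print("hole",ray(p,[[(u*w).sum()/w.sum(),(v*w).sum()/w.sum()]],.089)*1e3)
E
python3 - <<'E'
from h import *;from workcell import arm
p=arm.camera_params("wrist");im,z=arm.capture("wrist");P=cloud(z,p);axis(P,im,p)
E
```

```text
(87.6, 91) 334 hull fit [562.54 -44.34   8.23] encl [562.55 -44.54]
(82, 91) 643 hull fit [562.68 -44.32  11.03] encl [562.53 -44.45]
(35, 39) 1107 hull fit [562.68 -44.33  22.1 ] encl [562.68 -44.32]
hole [[562.57319754 -44.16912366  89.        ]]
```

Run:
```python
from h import *;from workcell import arm
plan(arm.state(),[.5633,-.0452,.106],28,6,1)
```

```text
14.2 -0.3 13.1 -0.6 1; 14.2 -0.1 13.1 -0.6 1; 14.2 0.0 13.1 -0.6 1; 14.2 0.2 13.1 -0.6 1; 14.2 0.3 13.1 -0.6 1; 14.1 0.5 13.1 -0.6 1
```

Call:
servo_tool(steps="14.2 -0.3 12 -0.6 1; 14.2 -0.1 12 -0.6 1; 14.2 0 12 -0.6 1; 14.2 0.2 14 -0.6 1; 14.2 0.3 14 -0.6 1; 14.1 0.5 14 -0.6 1; 0 0 0 0 1; 0 0 0 0 1")

```text
time_s: 8.1
position: [0.5637, -0.0445, 0.1072]
eef_rot: [-3.048, -0.76, 0.001]
force: [0.0, -0.4, -3.2]
width: 0.569
grasp_force: 43.2
```

Run:
```python
from h import *;from workcell import arm
s,P,d,ky,im=inhand(arm,.024);t,y,M=pose(s)
b=bore(P,d,t,M,17.5);print(t,y,"bore world",(t[:2]*1e3+M[:2,:2]@b))
e=P[:,:2]*1e3-[562.65,-44.3];zz=P[:,2]*1e3;m=(np.hypot(*e.T)<13)&(zz>85)&(zz<91)
if m.sum()>10:
    h=cv2.convexHull((P[m][:,:2]*1e3).astype(np.float32))[:,0];print(m.sum(),circ(h),cv2.minEnclosingCircle(h))
```

```text
8.1 ring top over TCP mm 17.0
ring 4904 c [564.8 -43.8] r 27.5 keyway -163 low bins [(-176, np.int64(14)), (-172, np.int64(2)), (-168, np.int64(0)), (-164, np.int64(0)), (-160, np.int64(0)), (-156, np.int64(0)), (-152, np.int64(2))] zmed 0.1245
tcp [ 0.5637 -0.0445  0.1072] yaw 28.0 ring in tool xy mm [ 1.4 -0.1] keyway-yaw -190.6 j6 1.0009568865585146 w 0.5687594117581071 F [ 0.  -0.4 -3.2]
bore in tool [-0.08 -1.1  12.74] 55
[ 0.56368792 -0.04454628  0.10718773] 27.988177908563884 bore world [563.10008339 -43.61768549]
```

Call:
servo_tool(steps="-0.7 0.4 3 0 1; 0 0 5 0 1; 0 0 5 0 1; 0 0 4 0 1; 0 0 4 0 1; 0 0 0 0 1; 0 0 0 0 1")

```text
time_s: 9.02
position: [0.5636, -0.0452, 0.0863]
eef_rot: [3.048, 0.76, 0.0]
force: [-0.4, 0.8, -2.4]
width: 0.565
grasp_force: 43.2
```

Call:
servo_tool(steps="0 0 2 0 1; 0 0 2 0 1; 0 0 1 0 1; 0 0 1 0 1; 0 0 0 0 1; 0 0 0 0 1")

```text
time_s: 9.78
position: [0.5635, -0.0453, 0.0803]
eef_rot: [3.048, 0.759, 0.0]
force: [-0.5, -0.1, -2.3]
width: 0.57
grasp_force: 43.2
```

Call:
servo_tool(steps="0 0 1 0 1; 0 0 1 0 1; 0 0 1 0 1; 0 0 1 0 1; 0 0 0 0 1; 0 0 0 0 1")

```text
time_s: 10.52
position: [0.5635, -0.0452, 0.0763]
eef_rot: [-3.048, -0.76, 0.0]
force: [0.0, 0.0, -3.1]
width: 0.572
grasp_force: 43.2
```

Call:
servo_tool(steps="0 0 3 0 1; 0 0 3 0 1; 0 0 3 0 1; 0 0 3 0 1; 0 0 3 0 1; 0 0 3 0 1; 0 0 3 0 1; 0 0 3 0 1; 0 0 0 0 1; 0 0 0 0 1")

```text
time_s: 11.78
position: [0.5636, -0.0452, 0.0523]
eef_rot: [3.048, 0.759, 0.0]
force: [-0.4, -0.6, -2.7]
width: 0.567
grasp_force: 43.2
```

Keyway engaged freely. Now easing down to the shoulder.

Call:
servo_tool(steps="0 0 2 0 1; 0 0 2 0 1; 0 0 2 0 1; 0 0 1 0 1; 0 0 0 0 1; 0 0 0 0 1")

```text
time_s: 12.52
position: [0.5635, -0.0452, 0.0453]
eef_rot: [3.048, 0.76, 0.0]
force: [-0.2, 0.6, -3.1]
width: 0.572
grasp_force: 43.2
```

Call:
servo_tool(steps="0 0 0.5 0 1; 0 0 0.5 0 1; 0 0 0.5 0 1; 0 0 0 0 1; 0 0 0 0 1")

```text
time_s: 13.15
position: [0.5635, -0.0452, 0.0438]
eef_rot: [3.048, 0.76, -0.0]
force: [-0.1, 1.0, -2.8]
width: 0.568
grasp_force: 43.2
```

Call:
servo_tool(steps="0 0 0.5 0 1; 0 0 0.5 0 1; 0 0 0 0 1; 0 0 0 0 1")

```text
time_s: 13.65
position: [0.5636, -0.0452, 0.0434]
eef_rot: [3.048, 0.76, 0.0]
force: [-3.2, 0.7, 5.8]
width: 0.569
grasp_force: 44.1
```

Contact at the expected home height. I'll release, rise and check.

Call:
servo_tool(steps="0 0 0 0 -1; 0 0 0 0 -1; 0 0 0 0 -1; 0 0 -10 0 -1; 0 0 -40 0 -1; 0 0 -50 0 -1; 0 0 -40 0 -1; 0 0 0 0 -1; 0 0 0 0 -1")

```text
time_s: 14.78
position: [0.5631, -0.0452, 0.1827]
eef_rot: [-3.048, -0.759, 0.0]
force: [0.3, -0.9, -0.1]
width: 0.999
grasp_force: 0.0
```

Run:
```python
from h import *;from workcell import arm
s=arm.state();p=arm.camera_params("wrist");im,z=arm.capture("wrist");P=cloud(z,p)
print(s["time_s"],pose(s)[:2],s["joint_positions"].round(2));ringfit(P,.061,[.5627,-.0443])
e=np.hypot(*(P[:,:2]-[.5627,-.0443]).T);m=(e<.025)&(e>.0135)&(P[:,2]>.05)&(P[:,2]<.07);print(np.percentile(P[m][:,2],[10,50,90]))
axis(P,im,p)
plan(s,[.4956,.2487,.145],80,8)
```

```text
14.775 (array([ 0.56307808, -0.04519683,  0.18265252]), np.float64(27.978383243721783)) [-0.08  0.31  1.81 -0.    1.02  1.  ]
ring 1350 c [562.5 -44.6] r 25.2 keyway -154 low bins [(-180, np.int64(2)), (-176, np.int64(1)), (-172, np.int64(0)), (-168, np.int64(0)), (-164, np.int64(0)), (-160, np.int64(0)), (-156, np.int64(0)), (-152, np.int64(0)), (-148, np.int64(0)), (-144, np.int64(0)), (-140, np.int64(0)), (-136, np.int64(0)), (-132, np.int64(0)), (-128, np.int64(0)), (-124, np.int64(1)), (-120, np.int64(3)), (-116, np.int64(5)), (168, np.int64(3)), (172, np.int64(3)), (176, np.int64(3))] zmed 0.0609
[0.05956202 0.06085989 0.06174208]
(87.6, 91) 255 hull fit [563.25 -44.3    8.21] encl [563.29 -44.35]
(82, 91) 481 hull fit [562.73 -44.16  11.09] encl [562.6  -44.11]
(35, 39) 20 hull fit [564.8  -43.72  22.9 ] encl [573.7  -38.96]
hole [[562.65920205 -43.81508748  89.        ]]
9.8 -36.4 4.7 -6.5 -1; 13.8 -35.1 4.7 -6.5 -1; 17.7 -33.3 4.7 -6.5 -1; 21.4 -31.0 4.7 -6.5 -1; 24.8 -28.4 4.7 -6.5 -1; 27.8 -25.4 4.7 -6.5 -1; 30.5 -22.1 4.7 -6.5 -1; 32.8 -18.5 4.7 -6.5 -1
```

Call:
servo_tool(steps="9.8 -36.4 2 -6.5 -1; 13.8 -35.1 4 -6.5 -1; 17.7 -33.3 4 -6.5 -1; 21.4 -31 4 -6.5 -1; 24.8 -28.4 4 -6.5 -1; 27.8 -25.4 6 -6.5 -1; 30.5 -22.1 6 -6.5 -1; 32.8 -18.5 6 -6.5 -1; 0 0 0 0 -1; 0 0 0 0 -1")

```text
time_s: 16.08
position: [0.4955, 0.248, 0.1458]
eef_rot: [-2.407, -2.018, 0.003]
force: [0.5, -0.5, 0.5]
width: 0.999
grasp_force: 0.0
```

Run:
```python
from h import *;from workcell import arm
s=arm.state();p=arm.camera_params("wrist");im,z=arm.capture("wrist");P=cloud(z,p)
t,y,M=pose(s);print(s["time_s"],t,y,s["joint_positions"].round(2));c,k=ringfit(P,.014,[.4956,.2487])
print("tool shift mm",M[:2,:2].T@(c-t[:2])*1e3)
cv2.imwrite("pics/w4.png",im[:,:,::-1])
```

```text
16.075 [0.49548974 0.24798292 0.14579195] 79.94314799171869 [ 0.46  0.34  1.86 -0.    0.94  0.64]
ring 1380 c [496.1 251. ] r 25.2 keyway -124 low bins [(-136, np.int64(4)), (-132, np.int64(0)), (-128, np.int64(0)), (-124, np.int64(0)), (-120, np.int64(0)), (-116, np.int64(0)), (-112, np.int64(3))] zmed 0.0138
tool shift mm [3.03217379 0.06746168]
```

View pics/w4.png

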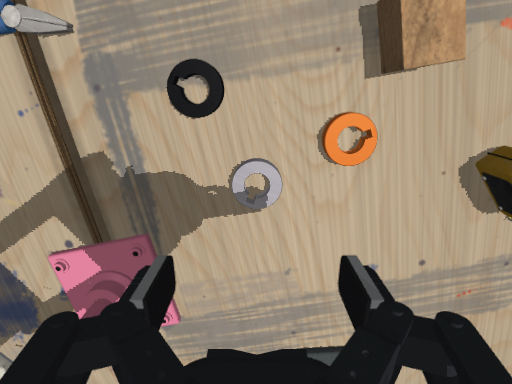

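Thin ring at px (258,184), keyway at about -124°. I'll grasp it with reduced opening to keep clear of the orange ring.

Call:
servo_tool(steps="3 0 40 0 -0.6; 0 0 40 0 -0.6; 0 0 30 0 -0.6; 0 0 18 0 -0.6; 0 0 9 0 -0.6; 0 0 6.3 0 -0.6; 0 0 0 0 -0.6; 0 0 0 0 -0.6", grip_force=40)

```text
time_s: 17.12
position: [0.4971, 0.2519, 0.0042]
eef_rot: [2.407, 2.019, 0.002]
force: [-0.8, -0.8, 0.3]
width: 0.798
grasp_force: 0.0
```

Call:
servo_tool(steps="0 0 0 0 0; 0 0 0 0 0.5; 0 0 0 0 1; 0 0 0 0 1; 0 0 0 0 1")

```text
time_s: 17.75
position: [0.497, 0.2518, 0.0044]
eef_rot: [2.407, 2.019, 0.001]
force: [-2.3, -0.9, 7.3]
width: 0.563
grasp_force: 39.9
```

Call:
servo_tool(steps="0 0 -20 0 1; 0 0 -50 0 1; 0 0 -60 0 1; 0 0 -50 0 1; 0 0 0 0 1; 0 0 0 0 1")

```text
time_s: 18.5
position: [0.4961, 0.2513, 0.183]
eef_rot: [-2.407, -2.019, 0.001]
force: [-0.5, -0.1, -1.1]
width: 0.561
grasp_force: 41.9
```

Run:
```python
from h import *;from workcell import arm
s,P,d,ky,im=inhand(arm,.014);t,y,M=pose(s)
bore(P,d,t,M,10)
plan(s,[.499,-.1006,.185],41.5,9,1)
```

```text
18.5 ring top over TCP mm 9.000000000000007
ring 4401 c [496.3 252.7] r 27.3 keyway -121 low bins [(-132, np.int64(8)), (-128, np.int64(0)), (-124, np.int64(0)), (-120, np.int64(0)), (-116, np.int64(0)), (-112, np.int64(0)), (-108, np.int64(15))] zmed 0.1923
tcp [0.4961 0.2513 0.183 ] yaw 80.0 ring in tool xy mm [1.4 0. ] keyway-yaw -200.5 j6 0.6410541919610118 w 0.5605574016314825 F [-0.5 -0.1 -1.1]
bore in tool [-0.57  0.2  12.8 ] 55
-38.5 7.1 -0.2 4.3 1; -37.8 10.0 -0.2 4.3 1; -37.0 12.8 -0.2 4.3 1; -35.9 15.5 -0.2 4.3 1; -34.7 18.1 -0.2 4.3 1; -33.2 20.6 -0.2 4.3 1; -31.6 23.1 -0.2 4.3 1; -29.8 25.4 -0.2 4.3 1; -27.8 27.5 -0.2 4.3 1
```

Call:
servo_tool(steps="-38.5 7.1 0 4.5 1; -37.8 10 0 4.5 1; -37 12.8 0 4.5 1; -35.9 15.5 0 4.5 1; -34.7 18.1 0 4.5 1; -33.2 20.6 0 4.5 1; -31.6 23.1 0 4.5 1; -29.8 25.4 0 4.5 1; -27.8 27.5 0 4.5 1; 0 0 0 0 1")

```text
time_s: 19.8
position: [0.4929, -0.1024, 0.1817]
eef_rot: [-2.958, -1.055, 0.004]
force: [0.4, 0.4, -1.3]
width: 0.561
grasp_force: 42.0
```

Call:
servo_tool(steps="0 0 0 0 1; 0 0 0 0 1")

```text
time_s: 20.05
position: [0.4937, -0.0996, 0.1828]
eef_rot: [-2.956, -1.063, 0.002]
force: [0.5, 0.1, -1.0]
width: 0.562
grasp_force: 42.0
```

Run:
```python
from h import *;from workcell import arm
s,P,d,ky,im=inhand(arm,.014);t,y,M=pose(s)
b=bore(P,d,t,M,9.5);axis(P,im,arm.camera_params("wrist"));arbor(P,[.5627,-.0443])
ax=np.array([.5627,-.0443]);o=M[:2,:2]@b/1e3;print("target",ax-o)
plan(s,[*(ax-o),.106],y,6,1)
```

```text
20.05 ring top over TCP mm 9.000000000000007
ring 4396 c [494.7 -98.8] r 27.4 keyway -164 low bins [(-176, np.int64(9)), (-172, np.int64(0)), (-168, np.int64(0)), (-164, np.int64(0)), (-160, np.int64(0)), (-156, np.int64(0)), (-152, np.int64(13))] zmed 0.1922
tcp [ 0.4937 -0.0996  0.1828] yaw 39.6 ring in tool xy mm [ 1.3 -0. ] keyway-yaw -203.9 j6 0.6780415050811877 w 0.561551427070824 F [ 0.5  0.1 -1. ]
bore in tool [-0.68 -0.86 12.77] 55
(87.6, 91) 347 hull fit [562.7  -43.95   8.18] encl [562.76 -44.03]
(82, 91) 653 hull fit [562.73 -44.32  10.96] encl [562.55 -44.44]
(35, 39) 28 hull fit [552.48 -51.3    7.95] encl [550.95 -52.41]
hole [[562.86666789 -44.09471714  89.        ]]
top n 439 z 88.48250848812478 enclosing ((562.5494995117188, -44.16858673095703), 9.448326110839844)
shaft fit 21 [561.96 -44.72  11.39]
key n 32 mean az -159.5 range -169.0 -150.0
target [ 0.56376865 -0.04453067]
14.9 0.4 12.8 -0.0 1; 14.9 0.4 12.8 -0.0 1; 14.9 0.4 12.8 -0.0 1; 14.9 0.4 12.8 -0.0 1; 14.9 0.4 12.8 -0.0 1; 14.9 0.4 12.8 -0.0 1
```

Call:
servo_tool(steps="14.9 0.5 12 0 1; 14.9 0.5 12 -0.5 1; 14.9 0.5 12 -0.5 1; 14.9 0.5 12 0 1; 14.9 0.5 14 0 1; 14.9 0.5 15 0 1; 0 0 0 0 1; 0 0 0 0 1; 0 0 0 0 1")

```text
time_s: 21.22
position: [0.5644, -0.0456, 0.107]
eef_rot: [2.947, 1.086, 0.001]
force: [-0.2, -0.1, -2.1]
width: 0.562
grasp_force: 41.9
```

Run:
```python
from h import *;from workcell import arm
s,P,d,ky,im=inhand(arm,.014);t,y,M=pose(s)
b=bore(P,d,t,M,9.5);print("bore world",(t[:2]*1e3+M[:2,:2]@b))
plan(s,[.5639,-.04465,t[2]],y,1,1)
```

```text
21.225 ring top over TCP mm 8.999999999999995
ring 4413 c [565.2 -44.8] r 27.5 keyway -164 low bins [(-176, np.int64(14)), (-172, np.int64(0)), (-168, np.int64(0)), (-164, np.int64(0)), (-160, np.int64(0)), (-156, np.int64(0)), (-152, np.int64(11))] zmed 0.1163
tcp [ 0.5644 -0.0456  0.107 ] yaw 40.5 ring in tool xy mm [ 1.1 -0. ] keyway-yaw -204.2 j6 0.7814749225913825 w 0.5622600321344297 F [-0.2 -0.1 -2.1]
bore in tool [-0.79 -0.83 12.79] 55
bore world [563.22095802 -45.48930306]
0.3 -1.0 -0.0 -0.0 1
```

Call:
servo_tool(steps="0.3 -1 3 0 1; 0 0 4 0 1; 0 0 4 0 1; 0 0 4 0 1; 0 0 4 0 1; 0 0 4 0 1; 0 0 0 0 1; 0 0 0 0 1")

```text
time_s: 22.28
position: [0.564, -0.0443, 0.0835]
eef_rot: [2.948, 1.087, 0.0]
force: [0.2, 0.0, -1.7]
width: 0.556
grasp_force: 41.9
```

Call:
servo_tool(steps="0 0 1 0 1; 0 0 1 0 1; 0 0 1 0 1; 0 0 1 0 1; 0 0 1 0 1; 0 0 0 0 1; 0 0 0 0 1")

```text
time_s: 23.15
position: [0.5639, -0.0443, 0.0785]
eef_rot: [2.948, 1.087, -0.0]
force: [-0.5, -0.7, -1.5]
width: 0.558
grasp_force: 41.9
```

Call:
servo_tool(steps="0 0 1 0 1; 0 0 1 0 1; 0 0 1 0 1; 0 0 1 0 1; 0 0 0 0 1; 0 0 0 0 1")

```text
time_s: 23.9
position: [0.564, -0.0443, 0.0745]
eef_rot: [2.948, 1.087, -0.0]
force: [-0.0, 0.4, -1.3]
width: 0.563
grasp_force: 41.9
```

Call:
servo_tool(steps="0 0 2 0 1; 0 0 2 0 1; 0 0 2 0 1; 0 0 1 0 1; 0 0 0.5 0 1; 0 0 0 0 1; 0 0 0 0 1")

```text
time_s: 24.78
position: [0.564, -0.0443, 0.067]
eef_rot: [2.948, 1.087, 0.0]
force: [-0.5, -1.1, -2.2]
width: 0.562
grasp_force: 41.9
```

Call:
servo_tool(steps="0 0 0.5 0 1; 0 0 0.5 0 1; 0 0 0 0 1; 0 0 0 0 1")

```text
time_s: 25.28
position: [0.564, -0.0443, 0.066]
eef_rot: [2.948, 1.087, -0.0]
force: [-0.0, -0.2, -0.8]
width: 0.561
grasp_force: 41.9
```

Call:
servo_tool(steps="0 0 0.5 0 1; 0 0 0.5 0 1; 0 0 0 0 1; 0 0 0 0 1")

```text
time_s: 25.78
position: [0.564, -0.0443, 0.0655]
eef_rot: [2.947, 1.087, 0.0]
force: [-2.3, -0.6, 3.6]
width: 0.563
grasp_force: 42.6
```

Call:
servo_tool(steps="0 0 0.5 0 1; 0 0 0 0 1; 0 0 0 0 1")

```text
time_s: 26.15
position: [0.564, -0.0443, 0.0654]
eef_rot: [2.948, 1.087, 0.0]
force: [-4.4, 0.6, 10.6]
width: 0.564
grasp_force: 43.1
```

Call:
servo_tool(steps="0 0 0 0 -1; 0 0 0 0 -1; 0 0 0 0 -1; 0 0 -10 0 -1; 0 0 -40 0 -1; 0 0 -50 0 -1; 0 0 -20 0 -1; 0 0 0 0 -1; 0 0 0 0 -1")

```text
time_s: 27.28
position: [0.5633, -0.0443, 0.1837]
eef_rot: [-2.947, -1.087, 0.002]
force: [0.1, -1.2, -0.1]
width: 1.0
grasp_force: 0.0
```

Run:
```python
from h import *;from workcell import arm
s=arm.state();p=arm.camera_params("wrist");im,z=arm.capture("wrist");P=cloud(z,p)
print(s["time_s"],pose(s)[:2],s["force"]);ringfit(P,.075,[.5627,-.0443])
e=(P[:,:2]-[.5627,-.0443])*1e3;r=np.hypot(*e.T);m=(r<24)&(r>14.5)&(P[:,2]>.068)&(P[:,2]<.085);print(np.percentile(P[m][:,2],[5,50,95]),m.sum())
A=np.c_[e[m],np.ones(m.sum())];print("tilt,h",np.linalg.lstsq(A,P[m][:,2]*1e3,rcond=None)[0])
x,y=np.round(proj(p,[[.5627,-.0443,.06]])[0]).astype(int)
cv2.imwrite("pics/w5.png",cv2.resize(im[max(0,y-70):y+70,x-80:x+80,::-1],None,fx=4,fy=4,interpolation=2))
```

```text
27.275 (array([ 0.56333207, -0.04427702,  0.1837286 ]), np.float64(40.482388035460396)) [ 0.08232206 -1.24150784 -0.12447432]
ring 1594 c [562.5 -44.2] r 25.3 keyway -165 low bins [(-176, np.int64(6)), (-172, np.int64(2)), (-168, np.int64(3)), (-164, np.int64(6)), (-156, np.int64(6)), (-152, np.int64(5)), (-148, np.int64(6))] zmed 0.0749
[0.07382202 0.07490681 0.07592909] 1294
tilt,h [4.84041703e-03 2.40381289e-03 7.48528854e+01]
```

View pics/w5.png

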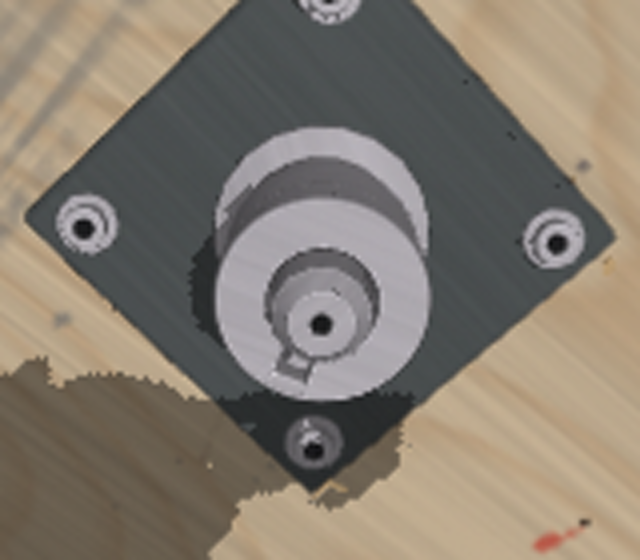

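The stack is flat: the top face is at 74.9 mm (75 expected), and the key sits in the keyway at about px (295,365).

```bash
python3 -c "
from workcell import arm;print(arm.finish_job())"
```

```text
the job is handed in; nothing more can be done
None
```

Both rings are on the arbor, thick then thin, each pushed home over the key with only light contact (about 10 N at most), and the job was handed in at about 27 s of the 61 s allowed.

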